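# File a printing block into its packed rack

## Robot

A 6-joint arm with a two-finger parallel gripper is mounted at the origin on a cart in front of the work surface, level with it; the furniture and walls round the work are solid. World frame = base frame: x ahead of the robot, y to its left, z up, the work surface at z = 0. Lengths are in m, angles in rad, forces in N, time in s.
With the tool pointing down it reaches from about 0.4 to 0.925 m from the base axis. Payload 3.4 kg.
Tool frame: the origin (TCP) lies midway between the tips of the shut fingers; the grasp point (between the pads) lies 19 mm behind it; z points along the fingers, y is the line along which they close (so a half turn about z gives the same grasp; the last joint's range is limited). The gripper opens to 85 mm and grips with 20 to 120 N. Pads are 22 mm wide; open, the fingers measure 114 mm over their backs; the gripper's body (76 mm by 85 mm) begins 54 mm behind the grasp point. The pads swing forward as they close: fully open they stand 13 mm farther back than shut.
Start: joints at [-1.222, 0.307, 1.506, -0, 1.328, -0.073], TCP at [0.235, -0.525, 0.231] pointing down, gripper open.
Joint ranges: [-3.12, 3.12], [-1.05, 2.28], [0.14, 2.33], [-1.42, 4.57], [0.1, 2.73], [-2.68, 2.68]. Speed limits (rad/s): [2.57, 2.57, 3.14, 3.14, 3.14, 3.14].

## Interface

Orientations are given as a 3x3 rotation matrix whose columns are the frame's x, y, z axes.
In Python, from rig import * gives the robot as it stands.
- The arm moves only by the shell command python3 -m handwheel 'ROWS' [OPENING] [FORCE]. ROWS is JSON, a list of rows, each an object with "slide": the shift along the world's x, y, z in m, a list of three; "turn": the turn about the world's z in rad. In form: [{"slide": [tx, ty, tz], "turn": turn}, ...]. A call has exactly 10 rows; each row shifts and turns the commanded pose from where the row before left it; what a row does not reach is not made up. A row lasts 1/12 s, in which the tool goes at most 41.7 mm and 7.16 degrees, less where a joint would pass 70% of its speed; a pose out of reach is approached as far as the arm can. A call with a gripper value outside its range is refused whole. OPENING is the opening, from -1 (shut) to 1 (fully open), so that 0 is half open, set as the call begins (- or left out, the last holds). The fingers move at their own pace and stop on an object; FORCE is the grip in N (left out, the last holds). Time passes only in rows, so rows that do not move let the fingers close, or fill a call up. It gives the time, the measured TCP pose, the force, the opening and the grip force at its end, in the units of the state.
- state(): the state, without advancing time (a new reading comes with each control period).
- read_camera(name): name is "scene" or "top"; returns the picture (480x640x3 uint8, red, green, blue); there is no depth.
- calibration(name): a dict with "fovy" (degrees; the focal length in pixels is half the picture's height over the tangent of half this angle, whatever the lens; pixels are square), "cx", "cy" (the principal point, pixels), "view" (4x4, takes a point from world to camera coordinates). Camera axes: x right, y up, looking along -z (the intrinsics and any distortion apply to the point x, -y, -z); pixel columns grow to the right and rows downward; lengths in m; the calibration is good to about 2 mm. A picture is of the moment at which its call begins. calibration takes no time and is no camera call.
- job_done(): hands the job in; it is judged then, once.
The state is a dict: "t": time; "joint_pos": joint angles; "qvel": joint speeds; "tau": joint torques, N m; "ee_pos": TCP position; "orientation": TCP orientation; "force": force on the tool from outside, world axes, zero at the start; "ft_torque": the same for the moment, N m; "finger_gap": finger opening in m; "finger_force": force on a finger pad.
Only numpy, scipy, OpenCV 4.12 (cv2) and the standard library are available. Lean on these libraries where they do the work, as an engineer would, in place of code of your own. Each camera call takes 0.05 s, during which the arm holds its last target. There are 200 camera calls.

## Task

Put the loose red-faced printing block away in the wooden rack, upright, in the gap between the green pair and the blue pair. The gap is narrower than the block, so ease its neighbours apart with it, gently, without toppling them or forcing them, and press it fully home until its top is level with theirs and the whole row stands straight. Leave the pot and the tin behind the rack alone.

Things in the scene. Friction and masses are not known exactly. Their poses are not given: they have to be found in the camera images.
- red_centre (a point): centre (half-way up) of the red-faced block: 23 mm thick (y), 80 mm wide (x), 85 mm high (z), 0.12-0.2 kg, standing loose on the table. z up, y across its thickness (either way round will do in the rack). Foot bevelled on both faces: 11 mm thick at the bottom, full 23 mm from 10 mm up. Top edges bevelled: 11 mm thick at the very top, full from 7 mm below it. Fingers on its faces meet the neighbours' tops before it is home
- green_1: green-faced wooden printing block standing loose on edge in the rack, about 0.15 kg, same size and shape as the red one, waxed so they slide; outer of the green pair. Beyond it the rack has a rigid end cheek (not listed), 17 mm lower than the blocks. Origin: centre of its underside, on the rack's floor; z up, y along the row from green to blue, x across the rack (92 mm free between low lips)
- green_2: green-faced wooden printing block standing loose on edge in the rack, about 0.15 kg, same size and shape as the red one, waxed so they slide; inner of the green pair, at the gap. Origin: centre of its underside, on the rack's floor; z up, y along the row from green to blue, x across the rack (92 mm free between low lips)
- blue_1: blue-faced wooden printing block standing loose on edge in the rack, about 0.15 kg, same size and shape as the red one, waxed so they slide; inner of the blue pair, at the gap, which is only about 6 mm wide at first. Origin: centre of its underside, on the rack's floor; z up, y along the row from green to blue, x across the rack (92 mm free between low lips)
- blue_2: blue-faced wooden printing block standing loose on edge in the rack, about 0.15 kg, same size and shape as the red one, waxed so they slide; outer of the blue pair. Beyond it is the sprung end cheek (joint cheek). Origin: centre of its underside, on the rack's floor; z up, y along the row from green to blue, x across the rack (92 mm free between low lips)
- cheek (a joint): travel of the sprung end cheek, 0 (at rest) to 0.004 m (pushed out, then rigid); 5 N at 0, 9 N at the end. Free room between outer blocks and cheeks is 1 to 13 mm at either end, about 13.5 mm in all, shared differently each time: feel or see it. With the red block in, the row squeezes the cheek by 2 mm (7 N): the red block sticks part-way if let go and must be pushed down
- pot: pewter pot, 110x133x85 mm, on the table behind the work; origin under its centre; leave alone
- tin: paint tin, 78 mm across, 74 mm high, on the table behind the work; origin under its centre; leave alone
Things that resemble listed ones, but are neither listed nor needed, are in the scene too. Leave any orange or yellow look-alike of the green_1 alone.

How it is judged:
By the outcome, as a careful person would: the job done as asked, in the order asked, and still so for the second after the job is handed in, with the robot touching nothing.
It also fails if it takes over 64 s, if anything falls off the work surface, if the arm or the gripper's body presses on something with over 40 N, if the wrist force passes 120 N, or if a joint passes its speed limit or range.

## Working session

There is one attempt and no reset: what is moved stays moved. The work goes in short steps, Python scripts to look and compute and a shell command to move; the robot and the scene stay as the last step left them, time stands still between calls to the robot, and variables do not carry over. Pictures are saved under pics/ and viewed, at most 10 in all, crops included, and the job is handed in when it is done.

```bash
mkdir -p pics; ls
python3 - <<'E'
from rig import *
import cv2,numpy as np
for n in("scene","top"):
    im=read_camera(n); cv2.imwrite(f"pics/{n}0.png",im[:,:,::-1]); c=calibration(n); print(n,c)
s=state();print(s["ee_pos"],s["orientation"],s["finger_gap"],s["t"])
E
```

```text
pics
scene {'fovy': 56.07852367714965, 'cx': 317.40472892867547, 'cy': 237.2360765069593, 'view': array([[ 0.76243728, -0.64704528, -0.00466863, -0.42163931],
       [ 0.36376094,  0.42264355,  0.8300906 , -0.31732491],
       [-0.53513304, -0.63459029,  0.557609  , -0.48845207],
       [ 0.        ,  0.        ,  0.        ,  1.        ]])}
top {'fovy': 48.87075642579364, 'cx': 323.39302027502265, 'cy': 242.22176470970402, 'view': array([[ 0.00675108, -0.99933177, -0.03592259,  0.09908215],
       [ 0.99699676,  0.00395511,  0.07734225, -0.66192407],
       [-0.07714849, -0.03633685,  0.99635724, -0.86447689],
       [ 0.        ,  0.        ,  0.        ,  1.        ]])}
[ 0.23516287 -0.5240103   0.23047908] [[ 9.12366259e-01  4.09374421e-01 -6.27400784e-04]
 [ 4.09374872e-01 -9.12364544e-01  1.77568144e-03]
 [ 1.54500333e-04 -1.87691395e-03 -9.99998227e-01]] 0.08509669073850744 0.1
```

View pics/scene0.png

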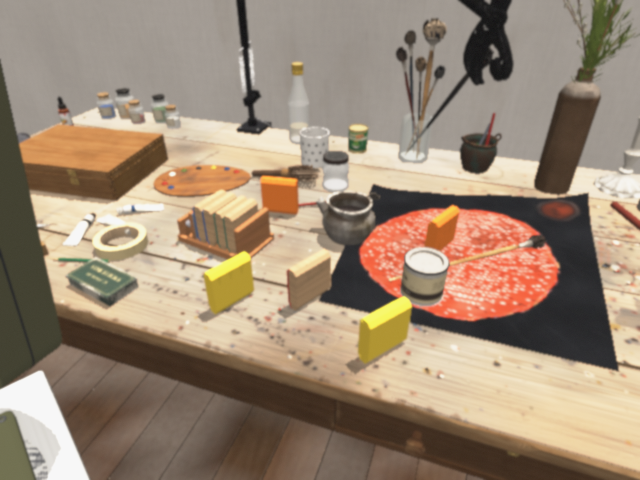

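View pics/top0.png

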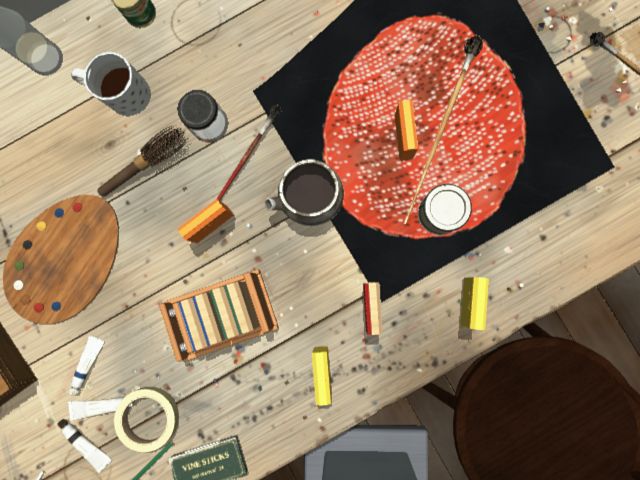

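The scene view shows the rack at (225,225), with the pot at (348,218) and the tin at (425,270) behind it. The candidates for the loose block are:
- wooden block with a red face, top view (372,308), scene view (310,278)
- yellow look-alikes, top view (321,377) and (475,303)
- orange look-alikes, top view (205,222) and (406,128)

Only the one at top (372,308) has a red face and is bare wood otherwise, so it is the one meant. I'll confirm it in an enlarged crop.

```bash
cat > h.py <<'E'
from rig import *
import cv2,numpy as np
def ray(n,u,v):
    c=calibration(n);f=240/np.tan(np.radians(c["fovy"]/2));V=np.array(c["view"]);R=V[:3,:3]
    return -R.T@V[:3,3], R.T@np.array([(u-c["cx"])/f,-(v-c["cy"])/f,-1.])
def onz(n,u,v,z):
    o,d=ray(n,u,v);return o+d*(z-o[2])/d[2]
def proj(n,p):
    c=calibration(n);f=240/np.tan(np.radians(c["fovy"]/2));V=np.array(c["view"]);q=V[:3,:3]@p+V[:3,3]
    return c["cx"]-f*q[0]/q[2],c["cy"]+f*q[1]/q[2]
def crop(im,u0,v0,w,h,k):
    o=cv2.resize(im[v0:v0+h,u0:u0+w],None,fx=k,fy=k,interpolation=cv2.INTER_CUBIC)
    for i in range(0,w,10):
        cv2.line(o,(i*k,0),(i*k,6 if i%50 else 14),(255,0,255),1)
        if (u0+i)%20==0: cv2.putText(o,str(u0+i),(i*k,26),0,.35,(255,0,255),1)
    for i in range(0,h,10):
        cv2.line(o,(0,i*k),(6,i*k),(255,0,255),1)
        if (v0+i)%20==0: cv2.putText(o,str(v0+i),(8,i*k+4),0,.35,(255,0,255),1)
    return o
E
python3 - <<'E'
from h import *
im=cv2.imread("pics/top0.png")
a=crop(im,150,260,130,110,4);b=crop(im,350,270,60,110,4)
cv2.imwrite("pics/crop0.png",np.hstack([a,b]))
print(ray("top",0,0)[0])
E
```

```text
[0.59257415 0.07022156 0.91608179]
```

View pics/crop0.png

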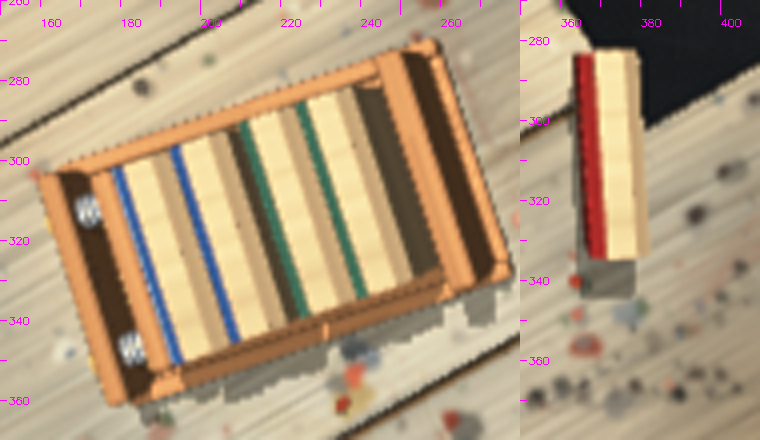

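The crop confirms it: the block at top (374,308) has a red face and a bare wood top. In the rack, blue is on the left and green on the right. The gap runs from about (208,293) to (222,341). There is about 1 mm free at the sprung cheek on the blue side and a wide space beyond green.

Run:
```python
from h import *
np.set_printoptions(precision=4,suppress=True)
def line(a,b,z):
    A,B=onz("top",*a,z),onz("top",*b,z);d=A-B
    return (A+B)/2,np.degrees(np.arctan2(d[1],d[0])),np.linalg.norm(d)
print("red",line((372.9,282),(375.3,334.5),.085))
for z in(.090,.095):print("gap",z,line((207.6,292.9),(221.5,340.75),z))
T=state()["orientation"];print("toolx yaw",np.degrees(np.arctan2(T[1,0],T[0,0])))
# red mask check
im=cv2.cvtColor(cv2.imread("pics/top0.png"),cv2.COLOR_BGR2HSV)
m=((im[...,0]<8)|(im[...,0]>172))&(im[...,1]>170)&(im[...,2]>90);m[:, :355]=0;m[:,395:]=0;m[:272]=0;m[345:]=0
r=cv2.minAreaRect(np.argwhere(m)[:,::-1].astype(np.float32));print(r)
# rack top height: green_1/blue_2 in scene
g=line((207.6,292.9),(221.5,340.75),.09)[0]
print(proj("scene",g))
im=cv2.imread("pics/scene0.png");cv2.imwrite("pics/crop1.png",crop(im,170,180,120,85,6))
```

```text
red (array([0.5542, 0.0208, 0.085 ]), np.float64(2.5910276239329444), np.float64(0.08134146334957791))
gap 0.09 (array([0.539, 0.27 , 0.09 ]), np.float64(17.686167773671524), np.float64(0.07771855724043894))
gap 0.095 (array([0.5393, 0.2687, 0.095 ]), np.float64(17.686167773671546), np.float64(0.07724815250614714))
toolx yaw 24.165571618015342
((366.9368591308594, 312.03460693359375), (6.873903751373291, 56.0624885559082), 1.023030161857605)
(np.float64(224.167352400031), np.float64(203.3454858775067))
```

View pics/crop1.png

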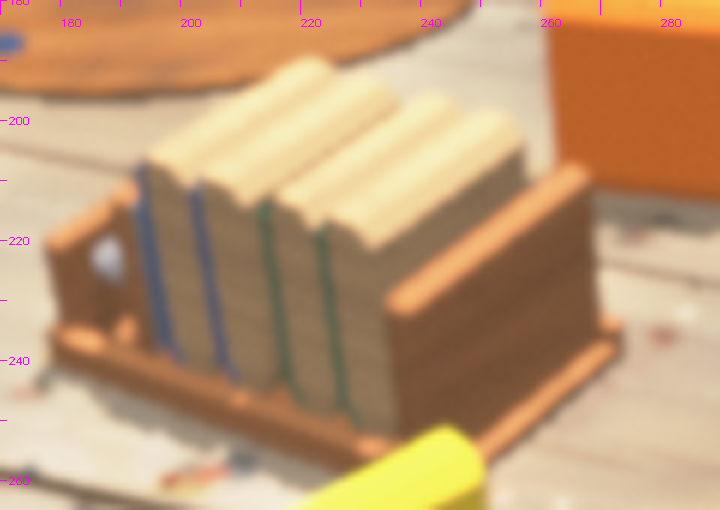

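```bash
python3 -m handwheel '[{"slide":[0.02,0.034,0],"turn":-0.038},{"slide":[0.02,0.034,0],"turn":-0.038},{"slide":[0.02,0.034,0],"turn":-0.038},{"slide":[0.02,0.034,0],"turn":-0.038},{"slide":[0.02,0.034,0],"turn":-0.038},{"slide":[0.02,0.034,0],"turn":-0.038},{"slide":[0.02,0.034,0],"turn":-0.038},{"slide":[0.02,0.034,0],"turn":-0.038},{"slide":[0.02,0.034,0],"turn":-0.038},{"slide":[0.02,0.034,0],"turn":-0.038}]' 1 40
python3 -m handwheel '[{"slide":[0.02,0.034,0],"turn":0},{"slide":[0.02,0.034,0],"turn":0},{"slide":[0.02,0.034,0],"turn":0},{"slide":[0.02,0.034,0],"turn":0},{"slide":[0.02,0.034,0],"turn":0},{"slide":[0.02,0.034,0],"turn":0},{"slide":[0,0,-0.03],"turn":0},{"slide":[0,0,-0.03],"turn":0},{"slide":[0,0,-0.02],"turn":0},{"slide":[0,0,0],"turn":0}]' 1 40
python3 -c "
from h import *
T=state()['orientation'];print(np.degrees(np.arctan2(T[1,0],T[0,0])),state()['ee_pos'])"
```

```text
t: 0.93
ee_pos: [0.4357, -0.1827, 0.2311]
orientation: [[0.999, 0.04, -0.0], [0.04, -0.999, 0.0], [-0.0, -0.0, -1.0]]
force: [0.5, -0.7, 0.8]
finger_gap: 0.0855
finger_force: 0.0
t: 1.77
ee_pos: [0.5514, 0.0201, 0.1465]
orientation: [[0.999, 0.043, -0.01], [0.043, -0.999, 0.0], [-0.01, -0.001, -1.0]]
force: [-0.9, -0.7, -0.2]
finger_gap: 0.085
finger_force: 0.0
2.454925975608074 [0.5514194  0.02011183 0.14647504]
```

```bash
python3 -m handwheel '[{"slide":[0,0,-0.02],"turn":0},{"slide":[0,0,-0.02],"turn":0},{"slide":[0,0,-0.02],"turn":0},{"slide":[0,0,-0.015],"turn":0},{"slide":[0,0,-0.01],"turn":0},{"slide":[0,0,-0.005],"turn":0},{"slide":[0,0,0],"turn":0},{"slide":[0,0,0],"turn":0},{"slide":[0,0,0],"turn":0},{"slide":[0,0,0],"turn":0}]' 1 60
python3 -m handwheel '[{"slide":[0,0,0],"turn":0},{"slide":[0,0,0],"turn":0},{"slide":[0,0,0],"turn":0},{"slide":[0,0,0],"turn":0},{"slide":[0,0,0],"turn":0},{"slide":[0,0,0],"turn":0},{"slide":[0,0,0],"turn":0},{"slide":[0,0,0],"turn":0},{"slide":[0,0,0],"turn":0},{"slide":[0,0,0],"turn":0}]' -1 60
```

```text
t: 2.6
ee_pos: [0.5563, 0.0193, 0.0624]
orientation: [[0.999, 0.042, 0.002], [0.042, -0.999, -0.0], [0.002, 0.0, -1.0]]
force: [0.4, -0.1, 0.0]
finger_gap: 0.0854
finger_force: 0.0
t: 3.43
ee_pos: [0.5556, 0.0195, 0.0615]
orientation: [[0.999, 0.042, 0.0], [0.042, -0.999, 0.0], [0.0, -0.0, -1.0]]
force: [-0.4, -0.3, 3.9]
finger_gap: 0.0214
finger_force: 59.1
```

The 21.4 mm opening is less than the 23 mm block, so the pads are sitting near the top bevel. I'll regrip about 12 mm deeper.

```bash
python3 -m handwheel '[{"slide":[0,0,0],"turn":0},{"slide":[0,0,0],"turn":0},{"slide":[0,0,0],"turn":0},{"slide":[0,0,0],"turn":0},{"slide":[0,0,0],"turn":0},{"slide":[0,0,-0.004],"turn":0},{"slide":[0,0,-0.004],"turn":0},{"slide":[0,0,-0.004],"turn":0},{"slide":[0,0,0],"turn":0},{"slide":[0,0,0],"turn":0}]' 0.2 60
python3 -m handwheel '[{"slide":[0,0,0],"turn":0},{"slide":[0,0,0],"turn":0},{"slide":[0,0,0],"turn":0},{"slide":[0,0,0],"turn":0},{"slide":[0,0,0],"turn":0},{"slide":[0,0,0],"turn":0},{"slide":[0,0,0],"turn":0},{"slide":[0,0,0],"turn":0},{"slide":[0,0,0],"turn":0},{"slide":[0,0,0],"turn":0}]' -1 60
```

```text
t: 4.27
ee_pos: [0.5549, 0.0194, 0.0487]
orientation: [[0.999, 0.042, -0.001], [0.042, -0.999, 0.0], [-0.001, -0.0, -1.0]]
force: [-0.7, -0.2, 0.6]
finger_gap: 0.0512
finger_force: 0.0
t: 5.1
ee_pos: [0.5556, 0.0194, 0.0495]
orientation: [[0.999, 0.042, 0.001], [0.042, -0.999, -0.0], [0.001, 0.0, -1.0]]
force: [-0.9, -0.3, 1.3]
finger_gap: 0.0221
finger_force: 58.9
```

```bash
python3 -m handwheel '[{"slide":[0,0,0.02],"turn":0},{"slide":[0,0,0.03],"turn":0},{"slide":[0,0,0.035],"turn":0},{"slide":[0,0,0.035],"turn":0},{"slide":[-0.002,0.03,0],"turn":0.033},{"slide":[-0.002,0.03,0],"turn":0.033},{"slide":[-0.002,0.03,0],"turn":0.033},{"slide":[-0.002,0.03,0],"turn":0.033},{"slide":[-0.002,0.03,0],"turn":0.033},{"slide":[-0.002,0.03,0],"turn":0.033}]'
python3 -m handwheel '[{"slide":[-0.002,0.03,0],"turn":0.033},{"slide":[-0.002,0.03,0],"turn":0.033},{"slide":[-0.0005,0.01,0],"turn":0.003},{"slide":[0,0,-0.01],"turn":0},{"slide":[0,0,-0.01],"turn":0},{"slide":[0,0,0],"turn":0},{"slide":[0,0,0],"turn":0},{"slide":[0,0,0],"turn":0},{"slide":[0,0,0],"turn":0},{"slide":[0,0,0],"turn":0}]'
python3 - <<'E'
from h import *
s=state();T=s['orientation'];print(np.degrees(np.arctan2(T[1,0],T[0,0])),s['ee_pos'])
a=read_camera("scene")[:,:,::-1].copy();b=read_camera("top")[:,:,::-1].copy()
cv2.imwrite("pics/s1.png",a);cv2.imwrite("pics/t1.png",b)
cv2.imwrite("pics/c2.png",np.hstack([crop(a,160,140,130,130,3),crop(b,150,250,130,130,3)]))
E
```

```text
t: 5.93
ee_pos: [0.5424, 0.2005, 0.1688]
orientation: [[0.971, 0.239, -0.001], [0.239, -0.971, -0.0], [-0.002, 0.0, -1.0]]
force: [0.7, 0.7, -1.1]
finger_gap: 0.0218
finger_force: 59.0
t: 6.77
ee_pos: [0.5394, 0.2687, 0.1497]
orientation: [[0.953, 0.303, 0.001], [0.303, -0.953, 0.0], [0.001, 0.0, -1.0]]
force: [0.3, 1.1, -2.0]
finger_gap: 0.022
finger_force: 59.1
17.619564569226643 [0.53940768 0.26865508 0.14972238]
```

View pics/c2.png

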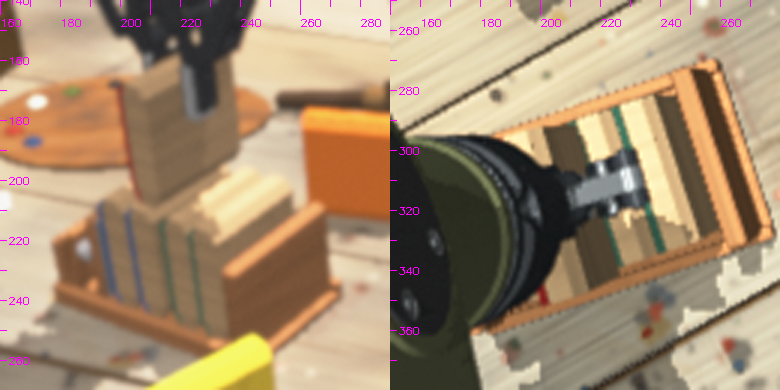

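The scene crop shows the red block held upright above the row, with its foot at about (209,208). The green_2 stripe is at (213.5,213) and the blue_1 stripe at (202,209). I'll check the relative alignment by projection.

Run:
```python
from h import *
np.set_printoptions(precision=2,suppress=True)
s=state();T=s['orientation'];x=T[:,0];y=-T[:,1];p=s['ee_pos']
for z in(.1,.105): print("foot near -y/+y",z,*[np.array(proj("scene",np.array([p[0],p[1],z])-x*.04+y*k)) for k in(-.0055,.0055)])
for k in(-.0115,.0115): print("shoulder",np.array(proj("scene",np.array([p[0],p[1],.11])-x*.04+y*k)))
g=np.array([.539,.270,0])
for f in(.005,.010):
  for k in(-.003,.003,.026): print("gap near",f,k,np.array(proj("scene",g+[0,0,f+.078]-x*.04+y*k)), "bottom",np.array(proj("scene",g+[0,0,f+.01]-x*.04+y*k)))
im=cv2.imread("pics/s1.png");cv2.imwrite("pics/c3.png",crop(im,180,190,70,60,10))
```

```text
foot near -y/+y 0.1 [211.97 208.51] [207.72 207.  ]
foot near -y/+y 0.105 [211.62 206.24] [207.35 204.73]
shoulder [213.62 204.78]
shoulder [204.67 201.65]
gap near 0.005 -0.003 [211.82 215.62] bottom [216.37 244.46]
gap near 0.005 0.003 [209.52 214.78] bottom [214.15 243.57]
gap near 0.005 0.026 [200.83 211.61] bottom [205.78 240.21]
gap near 0.01 -0.003 [211.47 213.4 ] bottom [216.05 242.42]
gap near 0.01 0.003 [209.16 212.56] bottom [213.83 241.53]
gap near 0.01 0.026 [200.45 209.41] bottom [205.43 238.19]
```

View pics/c3.png

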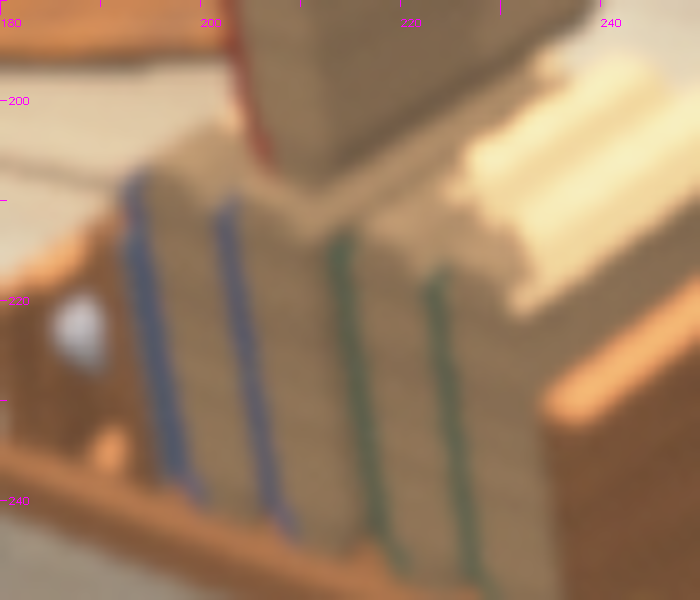

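```bash
python3 -m handwheel '[{"slide":[0.002,-0.001,0],"turn":0},{"slide":[0.0016,-0.0005,0],"turn":0},{"slide":[0,0,-0.002],"turn":0},{"slide":[0,0,-0.002],"turn":0},{"slide":[0,0,-0.002],"turn":0},{"slide":[0,0,-0.001],"turn":0},{"slide":[0,0,-0.001],"turn":0},{"slide":[0,0,-0.001],"turn":0},{"slide":[0,0,0],"turn":0},{"slide":[0,0,0],"turn":0}]' - 80
python3 -m handwheel '[{"slide":[0,0,-0.001],"turn":0},{"slide":[0,0,-0.001],"turn":0},{"slide":[0,0,-0.001],"turn":0},{"slide":[0,0,-0.001],"turn":0},{"slide":[0,0,0],"turn":0},{"slide":[0,0,0],"turn":0},{"slide":[0,0,0],"turn":0},{"slide":[0,0,0],"turn":0},{"slide":[0,0,0],"turn":0},{"slide":[0,0,0],"turn":0}]'
```

```text
t: 7.7
ee_pos: [0.5424, 0.268, 0.1402]
orientation: [[0.953, 0.304, -0.0], [0.304, -0.953, 0.0], [-0.0, -0.0, -1.0]]
force: [-1.1, -0.1, -1.2]
finger_gap: 0.0217
finger_force: 82.7
t: 8.53
ee_pos: [0.5425, 0.2679, 0.1364]
orientation: [[0.953, 0.304, 0.0], [0.304, -0.953, -0.0], [0.0, 0.0, -1.0]]
force: [0.1, -1.1, -1.3]
finger_gap: 0.0219
finger_force: 82.8
```

```bash
python3 -m handwheel '[{"slide":[0,0,-0.001],"turn":0},{"slide":[0,0,-0.001],"turn":0},{"slide":[0,0,0],"turn":0},{"slide":[0,0,0],"turn":0},{"slide":[0,0,0],"turn":0},{"slide":[0,0,0],"turn":0},{"slide":[0,0,0],"turn":0},{"slide":[0,0,0],"turn":0},{"slide":[0,0,0],"turn":0},{"slide":[0,0,0],"turn":0}]'
python3 -m handwheel '[{"slide":[0,0,-0.001],"turn":0},{"slide":[0,0,-0.001],"turn":0},{"slide":[0,0,0],"turn":0},{"slide":[0,0,0],"turn":0},{"slide":[0,0,0],"turn":0},{"slide":[0,0,0],"turn":0},{"slide":[0,0,0],"turn":0},{"slide":[0,0,0],"turn":0},{"slide":[0,0,0],"turn":0},{"slide":[0,0,0],"turn":0}]'
```

```text
t: 9.37
ee_pos: [0.5425, 0.2679, 0.1343]
orientation: [[0.953, 0.304, 0.0], [0.304, -0.953, 0.0], [0.0, -0.0, -1.0]]
force: [0.4, 0.4, -1.5]
finger_gap: 0.0218
finger_force: 82.9
t: 10.2
ee_pos: [0.5425, 0.2679, 0.1323]
orientation: [[0.953, 0.304, 0.0], [0.304, -0.953, 0.0], [0.0, -0.0, -1.0]]
force: [-0.0, 0.0, -1.6]
finger_gap: 0.0215
finger_force: 82.9
```

```bash
python3 -m handwheel '[{"slide":[0,0,-0.001],"turn":0},{"slide":[0,0,-0.001],"turn":0},{"slide":[0,0,0],"turn":0},{"slide":[0,0,0],"turn":0},{"slide":[0,0,0],"turn":0},{"slide":[0,0,0],"turn":0},{"slide":[0,0,0],"turn":0},{"slide":[0,0,0],"turn":0},{"slide":[0,0,0],"turn":0},{"slide":[0,0,0],"turn":0}]'
python3 -m handwheel '[{"slide":[0,0,-0.001],"turn":0},{"slide":[0,0,-0.001],"turn":0},{"slide":[0,0,-0.001],"turn":0},{"slide":[0,0,0],"turn":0},{"slide":[0,0,0],"turn":0},{"slide":[0,0,0],"turn":0},{"slide":[0,0,0],"turn":0},{"slide":[0,0,0],"turn":0},{"slide":[0,0,0],"turn":0},{"slide":[0,0,0],"turn":0}]'
python3 - <<'E'
from h import *
a=read_camera("scene")[:,:,::-1].copy();cv2.imwrite("pics/c4.png",crop(a,180,180,70,70,8))
E
```

```text
t: 11.03
ee_pos: [0.5425, 0.2679, 0.1303]
orientation: [[0.953, 0.304, 0.0], [0.304, -0.953, 0.0], [0.0, -0.0, -1.0]]
force: [0.8, -0.1, -1.6]
finger_gap: 0.0218
finger_force: 82.9
t: 11.87
ee_pos: [0.5425, 0.2677, 0.1273]
orientation: [[0.953, 0.304, 0.0], [0.304, -0.953, -0.0], [0.0, 0.0, -1.0]]
force: [-0.2, -1.8, -0.9]
finger_gap: 0.0216
finger_force: 83.0
```

View pics/c4.png

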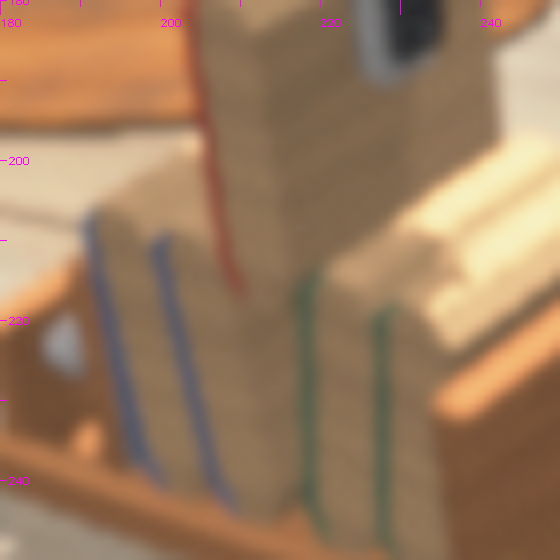

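The foot is in the gap, with the green pair leaning slightly outward at (217,215). I'll keep going down, drifting toward green and watching the side force.

```bash
python3 -m handwheel '[{"slide":[0,0,-0.001],"turn":0},{"slide":[0,0,-0.001],"turn":0},{"slide":[0,0,-0.001],"turn":0},{"slide":[0.0002,-0.0005,-0.001],"turn":0},{"slide":[0.0002,-0.0005,-0.001],"turn":0},{"slide":[0,0,0],"turn":0},{"slide":[0,0,0],"turn":0},{"slide":[0,0,0],"turn":0},{"slide":[0,0,0],"turn":0},{"slide":[0,0,0],"turn":0}]'
python3 -m handwheel '[{"slide":[0,0,-0.001],"turn":0},{"slide":[0,0,-0.001],"turn":0},{"slide":[0,0,-0.001],"turn":0},{"slide":[0.0002,-0.0005,-0.001],"turn":0},{"slide":[0.0002,-0.0005,-0.001],"turn":0},{"slide":[0,0,0],"turn":0},{"slide":[0,0,0],"turn":0},{"slide":[0,0,0],"turn":0},{"slide":[0,0,0],"turn":0},{"slide":[0,0,0],"turn":0}]'
```

```text
t: 12.75
ee_pos: [0.5429, 0.2677, 0.1224]
orientation: [[0.953, 0.304, 0.0], [0.304, -0.953, 0.001], [0.001, -0.001, -1.0]]
force: [-0.3, 2.5, 1.9]
finger_gap: 0.0216
finger_force: 83.4
t: 13.58
ee_pos: [0.5429, 0.2679, 0.1178]
orientation: [[0.953, 0.304, -0.0], [0.304, -0.953, 0.004], [0.001, -0.003, -1.0]]
force: [-2.7, 7.5, 4.4]
finger_gap: 0.0215
finger_force: 84.1
```

```bash
python3 -m handwheel '[{"slide":[-0.0002,0.0006,-0.001],"turn":0},{"slide":[-0.0002,0.0006,-0.001],"turn":0},{"slide":[0,0,-0.001],"turn":0},{"slide":[0,0,-0.001],"turn":0},{"slide":[0,0,-0.001],"turn":0},{"slide":[0,0,0],"turn":0},{"slide":[0,0,0],"turn":0},{"slide":[0,0,0],"turn":0},{"slide":[0,0,0],"turn":0},{"slide":[0,0,0],"turn":0}]'
python3 - <<'E'
from h import *
a=read_camera("scene")[:,:,::-1].copy();cv2.imwrite("pics/c5.png",crop(a,180,180,70,70,8))
E
```

```text
t: 14.42
ee_pos: [0.5428, 0.2687, 0.1128]
orientation: [[0.953, 0.304, 0.0], [0.304, -0.953, 0.003], [0.001, -0.002, -1.0]]
force: [-2.5, 6.6, 5.3]
finger_gap: 0.0215
finger_force: 84.0
```

View pics/c5.png

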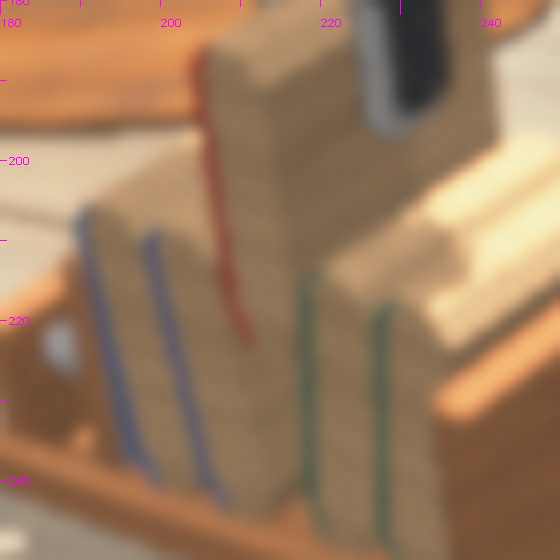

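Red is now about 27 mm deep. Both pairs lean a little against the cheeks, as expected, and the fingertips at (227,197) are about 20 mm above the neighbours' tops. I'll continue down.

```bash
python3 -m handwheel '[{"slide":[0,0.0004,-0.001],"turn":0},{"slide":[0,0.0004,-0.001],"turn":0},{"slide":[0,0,-0.001],"turn":0},{"slide":[0,0,-0.001],"turn":0},{"slide":[0,0,-0.001],"turn":0},{"slide":[0,0,-0.001],"turn":0},{"slide":[0,0,0],"turn":0},{"slide":[0,0,0],"turn":0},{"slide":[0,0,0],"turn":0},{"slide":[0,0,0],"turn":0}]'
python3 -m handwheel '[{"slide":[0,0,-0.001],"turn":0},{"slide":[0,0,-0.001],"turn":0},{"slide":[0,0,-0.001],"turn":0},{"slide":[0,0,-0.001],"turn":0},{"slide":[0,0,-0.001],"turn":0},{"slide":[0,0,0],"turn":0},{"slide":[0,0,0],"turn":0},{"slide":[0,0,0],"turn":0},{"slide":[0,0,0],"turn":0},{"slide":[0,0,0],"turn":0}]'
```

```text
t: 15.3
ee_pos: [0.5429, 0.2695, 0.107]
orientation: [[0.953, 0.304, 0.001], [0.304, -0.953, 0.003], [0.002, -0.002, -1.0]]
force: [-2.1, 7.0, 7.1]
finger_gap: 0.0218
finger_force: 84.2
t: 16.13
ee_pos: [0.5431, 0.2688, 0.1018]
orientation: [[0.953, 0.304, 0.001], [0.304, -0.953, 0.002], [0.001, -0.001, -1.0]]
force: [-0.8, 5.8, 5.3]
finger_gap: 0.0217
finger_force: 83.9
```

```bash
python3 -m handwheel '[{"slide":[0,0,-0.001],"turn":0},{"slide":[0,0,-0.001],"turn":0},{"slide":[0,0,-0.001],"turn":0},{"slide":[0,0,-0.001],"turn":0},{"slide":[0,0,-0.001],"turn":0},{"slide":[0,0,0],"turn":0},{"slide":[0,0,0],"turn":0},{"slide":[0,0,0],"turn":0},{"slide":[0,0,0],"turn":0},{"slide":[0,0,0],"turn":0}]'
python3 -m handwheel '[{"slide":[0,0,-0.001],"turn":0},{"slide":[0,0,-0.001],"turn":0},{"slide":[0,0,-0.001],"turn":0},{"slide":[0,0,0],"turn":0},{"slide":[0,0,0],"turn":0},{"slide":[0,0,0],"turn":0},{"slide":[0,0,0],"turn":0},{"slide":[0,0,0],"turn":0},{"slide":[0,0,0],"turn":0},{"slide":[0,0,0],"turn":0}]'
python3 - <<'E'
from h import *
a=read_camera("scene")[:,:,::-1].copy();cv2.imwrite("pics/c6.png",crop(a,180,180,70,70,8))
E
```

```text
t: 16.97
ee_pos: [0.5428, 0.2686, 0.0962]
orientation: [[0.953, 0.304, -0.0], [0.304, -0.953, 0.001], [0.0, -0.001, -1.0]]
force: [-1.2, 5.2, 2.8]
finger_gap: 0.0219
finger_force: 83.9
t: 17.8
ee_pos: [0.5427, 0.2686, 0.0932]
orientation: [[0.953, 0.304, -0.0], [0.304, -0.953, 0.001], [0.0, -0.001, -1.0]]
force: [-2.6, 5.1, 3.5]
finger_gap: 0.0219
finger_force: 85.2
```

View pics/c6.png

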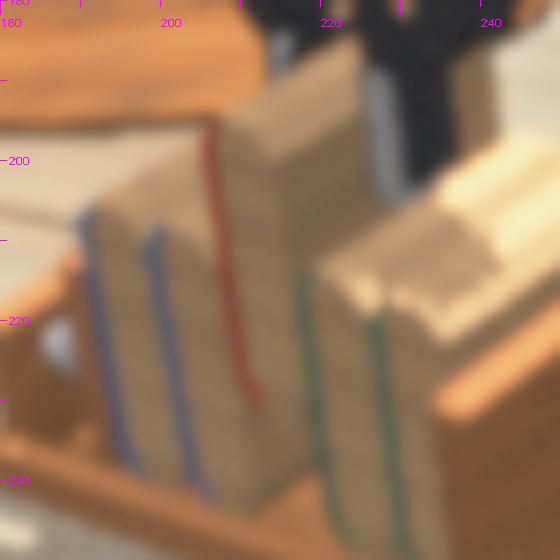

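The green pair has slid over and stands nearly straight. The fingertips at (229,204) are just above the tops. Next: release, rise, shut the fingers, and press from above.

```bash
python3 -m handwheel '[{"slide":[0,0,0],"turn":0},{"slide":[0,0,0],"turn":0},{"slide":[0,0,0],"turn":0},{"slide":[0,0,0],"turn":0},{"slide":[0,0,0],"turn":0},{"slide":[0,0,0],"turn":0},{"slide":[0,0,0.01],"turn":0},{"slide":[0,0,0.02],"turn":0},{"slide":[0,0,0.02],"turn":0},{"slide":[0,0,0.01],"turn":0}]' 0.2 80
python3 -m handwheel '[{"slide":[0,0,0],"turn":0},{"slide":[0,0,0],"turn":0},{"slide":[0,0,0],"turn":0},{"slide":[0,0,0],"turn":0},{"slide":[0,0,0],"turn":0},{"slide":[0,0,0],"turn":0},{"slide":[0,0,0],"turn":0},{"slide":[0,0,0],"turn":0},{"slide":[0,0,0],"turn":0},{"slide":[0,0,0],"turn":0}]' -1 40
python3 - <<'E'
from h import *
a=read_camera("top")[:,:,::-1].copy();cv2.imwrite("pics/t7.png",a)
a=read_camera("scene")[:,:,::-1].copy();cv2.imwrite("pics/s7.png",a)
h=cv2.cvtColor(a,cv2.COLOR_BGR2HSV);m=((h[...,0]<8)|(h[...,0]>172))&(h[...,1]>110);m[:,:200]=0;m[:,225:]=0;m[:180]=0;m[245:]=0
p=np.argwhere(m)[:,::-1];
for v in range(185,245,6):
    q=p[p[:,1]==v];print(v,q[:,0].mean() if len(q) else None,len(q))
E
```

```text
t: 18.68
ee_pos: [0.5442, 0.2683, 0.1562]
orientation: [[0.953, 0.304, 0.004], [0.304, -0.953, 0.001], [0.004, -0.0, -1.0]]
force: [0.8, 0.0, 1.2]
finger_gap: 0.0513
finger_force: 0.0
t: 19.52
ee_pos: [0.5429, 0.2679, 0.1532]
orientation: [[0.953, 0.304, -0.0], [0.304, -0.953, -0.0], [-0.0, -0.0, -1.0]]
force: [0.3, 0.5, 0.5]
finger_gap: -0.0
finger_force: 0.0
185 None 0
191 None 0
197 None 0
203 None 0
209 None 0
215 None 0
221 209.0 1
227 None 0
233 None 0
239 None 0
```

```bash
python3 -m handwheel '[{"slide":[0,0,-0.005],"turn":0},{"slide":[0,0,-0.005],"turn":0},{"slide":[0,0,-0.005],"turn":0},{"slide":[0,0,-0.003],"turn":0},{"slide":[0,0,-0.002],"turn":0},{"slide":[0,0,-0.002],"turn":0},{"slide":[0,0,-0.001],"turn":0},{"slide":[0,0,0],"turn":0},{"slide":[0,0,0],"turn":0},{"slide":[0,0,0],"turn":0}]'
python3 -m handwheel '[{"slide":[0,0,-0.001],"turn":0},{"slide":[0,0,-0.001],"turn":0},{"slide":[0,0,-0.001],"turn":0},{"slide":[0,0,-0.001],"turn":0},{"slide":[0,0,-0.001],"turn":0},{"slide":[0,0,0],"turn":0},{"slide":[0,0,0],"turn":0},{"slide":[0,0,0],"turn":0},{"slide":[0,0,0],"turn":0},{"slide":[0,0,0],"turn":0}]'
```

```text
t: 20.45
ee_pos: [0.5431, 0.268, 0.1305]
orientation: [[0.953, 0.304, 0.0], [0.304, -0.953, 0.0], [0.0, -0.0, -1.0]]
force: [0.2, 0.6, 0.4]
finger_gap: 0.0002
finger_force: 0.0
t: 21.28
ee_pos: [0.543, 0.2679, 0.1253]
orientation: [[0.953, 0.304, 0.0], [0.304, -0.953, 0.0], [0.0, -0.0, -1.0]]
force: [0.6, 0.9, 2.0]
finger_gap: 0.0
finger_force: 0.6
```

```bash
python3 -m handwheel '[{"slide":[0,0,-0.001],"turn":0},{"slide":[0,0,-0.001],"turn":0},{"slide":[0,0,-0.001],"turn":0},{"slide":[0,0,-0.001],"turn":0},{"slide":[0,0,-0.001],"turn":0},{"slide":[0,0,-0.001],"turn":0},{"slide":[0,0,0],"turn":0},{"slide":[0,0,0],"turn":0},{"slide":[0,0,0],"turn":0},{"slide":[0,0,0],"turn":0}]'
python3 - <<'E'
from h import *
a=read_camera("top")[:,:,::-1].copy();b=read_camera("scene")[:,:,::-1].copy()
cv2.imwrite("pics/c8.png",np.hstack([crop(b,180,170,70,75,6),crop(a,190,270,60,75,6)]))
E
```

```text
t: 22.12
ee_pos: [0.5426, 0.2678, 0.119]
orientation: [[0.953, 0.304, -0.001], [0.304, -0.953, -0.0], [-0.001, 0.0, -1.0]]
force: [0.5, 0.4, -0.0]
finger_gap: 0.0003
finger_force: 0.1
```

Contact force vanished, so I'll check numerically where the red stripe is.

Run:
```python
from h import *
def st(n):
    a=cv2.imread(n) if isinstance(n,str) else n
    a=a.astype(int)
    for v in range(184,244,3):
        r=a[v,200:220];d=r[:,2]-r[:,1]-(r[:,1]-r[:,0]);i=d.argmax();print(v,200+i,d[i],end=' | ')
    print()
st("pics/s7.png");st(read_camera("scene")[:,:,::-1])
s=state();p=s['ee_pos'];T=s['orientation']
for z in(.09,.119,.129):print(z,proj("scene",np.array([p[0],p[1],z-.007])-T[:,0]*.04-T[:,1]*.0115))
```

```text
184 217 10 | 187 206 17 | 190 200 21 | 193 200 19 | 196 206 28 | 199 206 31 | 202 206 30 | 205 207 32 | 208 208 31 | 211 208 36 | 214 208 35 | 217 209 33 | 220 209 34 | 223 210 34 | 226 210 35 | 229 212 32 | 232 203 15 | 235 203 10 | 238 204 13 | 241 205 17 | 
184 215 16 | 187 208 18 | 190 200 19 | 193 200 17 | 196 200 1 | 199 207 4 | 202 207 36 | 205 207 35 | 208 207 30 | 211 208 37 | 214 208 38 | 217 208 30 | 220 209 34 | 223 209 32 | 226 210 35 | 229 210 29 | 232 212 28 | 235 213 22 | 238 204 15 | 241 204 17 | 
0.09 (np.float64(208.49922444844765), np.float64(213.40560190134983))
0.119 (np.float64(206.38851156560992), np.float64(200.3930234957254))
0.129 (np.float64(205.64222511367404), np.float64(195.79215568095407))
```

Red follows the fingers down and is upright: its stripe top went from row 195 to 201, which matches z = 0.119. I'll keep pressing.

```bash
python3 -m handwheel '[{"slide":[0,0,-0.0015],"turn":0},{"slide":[0,0,-0.0015],"turn":0},{"slide":[0,0,-0.0015],"turn":0},{"slide":[0,0,-0.0015],"turn":0},{"slide":[0,0,-0.001],"turn":0},{"slide":[0,0,-0.001],"turn":0},{"slide":[0,0,0],"turn":0},{"slide":[0,0,0],"turn":0},{"slide":[0,0,0],"turn":0},{"slide":[0,0,0],"turn":0}]'
python3 -m handwheel '[{"slide":[0,0,-0.001],"turn":0},{"slide":[0,0,-0.001],"turn":0},{"slide":[0,0,-0.001],"turn":0},{"slide":[0,0,-0.001],"turn":0},{"slide":[0,0,-0.001],"turn":0},{"slide":[0,0,-0.001],"turn":0},{"slide":[0,0,0],"turn":0},{"slide":[0,0,0],"turn":0},{"slide":[0,0,0],"turn":0},{"slide":[0,0,0],"turn":0}]'
```

```text
t: 23.1
ee_pos: [0.5427, 0.2678, 0.1111]
orientation: [[0.953, 0.304, -0.001], [0.304, -0.953, -0.0], [-0.001, 0.0, -1.0]]
force: [-0.2, -0.2, 1.2]
finger_gap: 0.0002
finger_force: 0.2
t: 23.93
ee_pos: [0.5427, 0.2678, 0.1051]
orientation: [[0.953, 0.304, -0.0], [0.304, -0.953, -0.0], [-0.0, 0.0, -1.0]]
force: [0.2, -0.2, 0.4]
finger_gap: 0.0003
finger_force: 0.2
```

```bash
python3 -m handwheel '[{"slide":[0,0,-0.001],"turn":0},{"slide":[0,0,-0.001],"turn":0},{"slide":[0,0,-0.001],"turn":0},{"slide":[0,0,-0.001],"turn":0},{"slide":[0,0,-0.001],"turn":0},{"slide":[0,0,-0.001],"turn":0},{"slide":[0,0,0],"turn":0},{"slide":[0,0,0],"turn":0},{"slide":[0,0,0],"turn":0},{"slide":[0,0,0],"turn":0}]'
python3 - <<'E'
from h import *
a=read_camera("scene")[:,:,::-1].astype(int)
for v in range(190,250,2):
    r=a[v,200:224];d=r[:,2]-r[:,1]-(r[:,1]-r[:,0]);i=d.argmax();print(v,200+i,d[i],end=' | ')
E
```

```text
t: 24.77
ee_pos: [0.5427, 0.2678, 0.0991]
orientation: [[0.953, 0.304, -0.0], [0.304, -0.953, -0.0], [-0.0, 0.0, -1.0]]
force: [-0.5, 0.5, 1.5]
finger_gap: -0.0001
finger_force: 0.2
190 200 19 | 192 201 17 | 194 200 16 | 196 203 1 | 198 220 3 | 200 221 2 | 202 221 2 | 204 223 1 | 206 201 0 | 208 209 13 | 210 208 35 | 212 208 40 | 214 208 34 | 216 209 37 | 218 209 39 | 220 209 32 | 222 210 35 | 224 210 37 | 226 210 34 | 228 211 32 | 230 211 34 | 232 211 34 | 234 212 31 | 236 212 34 | 238 212 33 | 240 213 36 | 242 214 32 | 244 214 22 | 246 208 18 | 248 218 18 |
```

```bash
python3 -m handwheel '[{"slide":[0,0,-0.001],"turn":0},{"slide":[0,0,-0.001],"turn":0},{"slide":[0,0,-0.001],"turn":0},{"slide":[0,0,-0.001],"turn":0},{"slide":[0,0,-0.001],"turn":0},{"slide":[0,0,0],"turn":0},{"slide":[0,0,0],"turn":0},{"slide":[0,0,0],"turn":0},{"slide":[0,0,0],"turn":0},{"slide":[0,0,0],"turn":0}]'
python3 -m handwheel '[{"slide":[0,0,-0.001],"turn":0},{"slide":[0,0,-0.001],"turn":0},{"slide":[0,0,-0.001],"turn":0},{"slide":[0,0,0],"turn":0},{"slide":[0,0,0],"turn":0},{"slide":[0,0,0],"turn":0},{"slide":[0,0,0],"turn":0},{"slide":[0,0,0],"turn":0},{"slide":[0,0,0],"turn":0},{"slide":[0,0,0],"turn":0}]'
```

```text
t: 25.65
ee_pos: [0.5427, 0.2678, 0.0941]
orientation: [[0.953, 0.304, -0.0], [0.304, -0.953, -0.0], [-0.0, 0.0, -1.0]]
force: [0.5, 0.4, -0.1]
finger_gap: 0.0001
finger_force: 0.3
t: 26.48
ee_pos: [0.5427, 0.2678, 0.093]
orientation: [[0.953, 0.304, 0.0], [0.304, -0.953, 0.0], [0.001, -0.0, -1.0]]
force: [-2.4, -2.6, 11.9]
finger_gap: 0.0001
finger_force: 6.1
```

Firm stop at z = 0.093. One more slightly firmer press, then I'll withdraw and look.

```bash
python3 -m handwheel '[{"slide":[0,0,-0.001],"turn":0},{"slide":[0,0,-0.001],"turn":0},{"slide":[0,0,0],"turn":0},{"slide":[0,0,0],"turn":0},{"slide":[0,0,0],"turn":0},{"slide":[0,0,0],"turn":0},{"slide":[0,0,0],"turn":0},{"slide":[0,0,0],"turn":0},{"slide":[0,0,0],"turn":0},{"slide":[0,0,0],"turn":0}]'
python3 -m handwheel '[{"slide":[0,0,0.005],"turn":0},{"slide":[0,0,0.02],"turn":0},{"slide":[0,0,0.03],"turn":0},{"slide":[0,-0.03,0.03],"turn":0},{"slide":[0,-0.03,0.02],"turn":0},{"slide":[0,-0.04,0],"turn":0},{"slide":[0,-0.04,0],"turn":0},{"slide":[0,-0.04,0],"turn":0},{"slide":[0,-0.04,0],"turn":0},{"slide":[0,-0.04,0],"turn":0}]'
python3 -m handwheel '[{"slide":[0,-0.03,0],"turn":0},{"slide":[0,-0.03,0],"turn":0},{"slide":[0,-0.03,0],"turn":0},{"slide":[0,-0.02,0],"turn":0},{"slide":[0,0,0],"turn":0},{"slide":[0,0,0],"turn":0},{"slide":[0,0,0],"turn":0},{"slide":[0,0,0],"turn":0},{"slide":[0,0,0],"turn":0},{"slide":[0,0,0],"turn":0}]'
python3 - <<'E'
from h import *
a=read_camera("top")[:,:,::-1].copy();b=read_camera("scene")[:,:,::-1].copy()
cv2.imwrite("pics/c9.png",np.hstack([crop(b,170,180,90,80,4),crop(a,150,260,110,80,4)]))
cv2.imwrite("pics/t9.png",a);cv2.imwrite("pics/s9.png",b)
E
```

```text
t: 27.32
ee_pos: [0.5427, 0.2678, 0.093]
orientation: [[0.953, 0.304, 0.002], [0.304, -0.953, 0.001], [0.002, -0.0, -1.0]]
force: [-5.0, -3.2, 23.2]
finger_gap: 0.0003
finger_force: 11.7
t: 28.15
ee_pos: [0.5421, 0.0067, 0.1936]
orientation: [[0.953, 0.304, -0.0], [0.304, -0.953, 0.0], [-0.0, -0.0, -1.0]]
force: [0.7, 0.2, 0.3]
finger_gap: 0.0002
finger_force: 0.0
t: 28.98
ee_pos: [0.5428, -0.1005, 0.1938]
orientation: [[0.952, 0.305, -0.0], [0.305, -0.952, 0.0], [-0.0, -0.0, -1.0]]
force: [1.0, -0.1, -0.7]
finger_gap: -0.0002
finger_force: 0.0
```

View pics/c9.png

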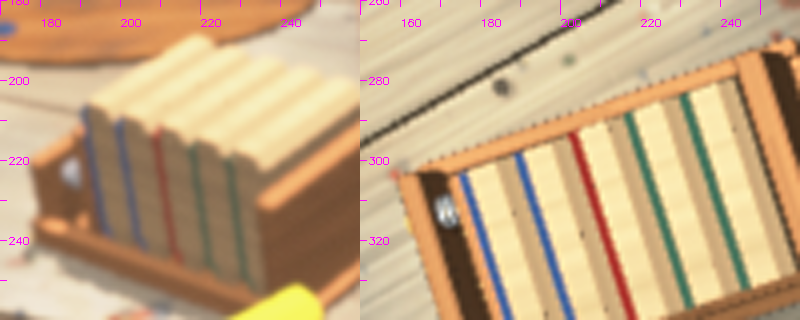

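The last view shows all five blocks parallel, close together and level. The red stripe runs from (208,213) to (214,245) in the scene view, between the pairs, and the robot is clear.

```bash
python3 -c "
from rig import *
print(job_done())"
```

```text
the job is handed in; nothing more can be done
None
```

The red block is in the rack between the green and blue pairs, pressed home level with its neighbours and the row straight. I handed the job in at about 29 s of the 64 s allowed, with the robot clear; the pot and tin were not touched.

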